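Power the receiver and pair the wireless laundry button

TASK

Pair the wireless button with its receiver: on the white power block, first switch on the red main switch, then the grey switch of the socket that holds the black receiver, and then push the blue key of the wireless button well down and keep it down; finish while still holding it down. Leave the switches of the two covered sockets off, press the button where it stands without picking it up or pushing it aside, and do not disturb the other things.

Things in the scene. Friction and masses are not known exactly. Their poses are not given: they have to be found in the camera images.
- power_block: white power block fixed to the worktop, 126 mm deep (x), 264 mm wide (y), top face 38 mm up. Origin on the worktop under its middle; own x points away from the front, own y to its left along the row, z up. Along its front half stand four rocker switches in a row, 64 mm apart: from the left (+y) the red main switch, then grey a, b, c. Behind (own +x, 62 mm from the hinge) each grey switch is the socket it serves.
- receiver: black plug-in radio receiver, 44 x 44 mm, 33 mm high above the block's top, a blue dot on its top, fixed in one of the three sockets (which one varies; yellow flat covers, 8 mm high, close the other two). Origin at the middle of its underside.
- main_switch (a joint): red main rocker, the leftmost: hinge angle, 0 off (front half raised about 6 mm, rear half level), 0.30 fully on (front half level, rear half raised). Stays where it is left; about 2 N on the front half tips it.
- main_press (a point): press point on red main rocker, the leftmost: on the raised front half, 17 mm in front of the hinge line (each half is 22 mm long, 20 mm wide). Off, it stands about 46 mm above the worktop; pressing it straight down about 5 mm turns the switch fully on, and the front half is then level 41 mm above the worktop.
- a_switch (a joint): left grey rocker: hinge angle, 0 off (front half raised about 6 mm, rear half level), 0.30 fully on (front half level, rear half raised). Stays where it is left; about 2 N on the front half tips it.
- a_press (a point): press point on left grey rocker: on the raised front half, 17 mm in front of the hinge line (each half is 22 mm long, 20 mm wide). Off, it stands about 46 mm above the worktop; pressing it straight down about 5 mm turns the switch fully on, and the front half is then level 41 mm above the worktop.
- b_switch (a joint): middle grey rocker: hinge angle, 0 off (front half raised about 6 mm, rear half level), 0.30 fully on (front half level, rear half raised). Stays where it is left; about 2 N on the front half tips it.
- b_press (a point): press point on middle grey rocker: on the raised front half, 17 mm in front of the hinge line (each half is 22 mm long, 20 mm wide). Off, it stands about 46 mm above the worktop; pressing it straight down about 5 mm turns the switch fully on, and the front half is then level 41 mm above the worktop.
- c_switch (a joint): right grey rocker: hinge angle, 0 off (front half raised about 6 mm, rear half level), 0.30 fully on (front half level, rear half raised). Stays where it is left; about 2 N on the front half tips it.
- c_press (a point): press point on right grey rocker: on the raised front half, 17 mm in front of the hinge line (each half is 22 mm long, 20 mm wide). Off, it stands about 46 mm above the worktop; pressing it straight down about 5 mm turns the switch fully on, and the front half is then level 41 mm above the worktop.
- socket_a (a point): centre of the socket behind switch a, on the block's top face (38 mm above the worktop); the receiver is in the socket whose point lies under the receiver's origin
- socket_b (a point): centre of the socket behind switch b, on the block's top face (38 mm above the worktop); the receiver is in the socket whose point lies under the receiver's origin
- socket_c (a point): centre of the socket behind switch c, on the block's top face (38 mm above the worktop); the receiver is in the socket whose point lies under the receiver's origin
- puck: wireless push button, a loose white disc 70 mm across and 20 mm high, 0.2 to 0.45 kg, standing on the worktop; origin under its centre
- puck_button (a joint): travel of the blue key of the wireless button, 0 up, 0.007 m fully down; springs back, about 1 N to start and 7 N fully down
- puck_top (a point): middle of the top face of the blue key (40 mm across), 30 mm above the worktop when up; moves down with the key
- dosing_ball: silver-white dosing cup, 66 mm wide, 50 mm high, loose; origin under its centre. A bystander.
- sewing_tin: closed grey tin box, 70 x 114 x 37 mm, loose; origin under its centre. A bystander.
- battery_1: red and white battery, 17 mm thick, 50 mm long, lying loose; origin under its centre, at its lower side. A bystander.
- pegs_2: green clothes peg, 15 x 72 x 12 mm, lying loose; origin under its centre. A bystander.
There are look-alikes about, which are no part of the job. Leave any pink or purple look-alike of the puck alone.

How it is judged:
On the way, in this order (a step that is already met when the one before it is completed fails the run):
1. the red main switch is on (value of joint main_switch above 0.2 rad), for 0.2 s.
2. the switch of the receiver's socket is on (((horizontal distance between receiver and socket_a below 0.02 m and value of joint a_switch above 0.2 rad) or (horizontal distance between receiver and socket_b below 0.02 m and value of joint b_switch above 0.2 rad) or (horizontal distance between receiver and socket_c below 0.02 m and value of joint c_switch above 0.2 rad))), for 0.2 s.
3. the blue key is held down (value of joint puck_button above 0.0045 m and contact force between the fingers and puck above 1 N), for 0.3 s.
At the end, for the whole second after the job is handed in: main switch and the receiver's switch on (over 0.20 of 0.30 rad), the two other switches off (under 0.12 rad), the blue key held at least 4.5 mm down by the fingers (over 1 N), the wireless button still on the worktop within 40 mm of its start and the bystanders within 30 mm of theirs (all of step 3 and value of joint main_switch above 0.2 rad and ((horizontal distance between receiver and socket_a below 0.02 m and value of joint a_switch above 0.2 rad) or (horizontal distance between receiver and socket_b below 0.02 m and value of joint b_switch above 0.2 rad) or (horizontal distance between receiver and socket_c below 0.02 m and value of joint c_switch above 0.2 rad)) and (horizontal distance between receiver and socket_a below 0.02 m or value of joint a_switch below 0.12 rad) and (horizontal distance between receiver and socket_b below 0.02 m or value of joint b_switch below 0.12 rad) and (horizontal distance between receiver and socket_c below 0.02 m or value of joint c_switch below 0.12 rad) and height (world z) of puck below 0.012 m and distance of puck from where it was at the start of the episode below 0.04 m and distance of each of dosing_ball, sewing_tin, battery_1, pegs_2 from where it was at the start of the episode below 0.03 m); the arm keeps its last pose, push and grip.
It fails at once if a grey switch was turned on before the main switch (value of joint main_switch below 0.15 rad and value of joint any of a_switch, b_switch, c_switch above 0.12 rad).
It fails at once if the switch of a covered socket was turned on (not ((horizontal distance between receiver and socket_a below 0.02 m or value of joint a_switch below 0.12 rad) and (horizontal distance between receiver and socket_b below 0.02 m or value of joint b_switch below 0.12 rad) and (horizontal distance between receiver and socket_c below 0.02 m or value of joint c_switch below 0.12 rad))).
It fails at once if the blue key was pressed before both switches were on (value of joint puck_button above 0.003 m and not (value of joint main_switch above 0.2 rad and ((horizontal distance between receiver and socket_a below 0.02 m and value of joint a_switch above 0.2 rad) or (horizontal distance between receiver and socket_b below 0.02 m and value of joint b_switch above 0.2 rad) or (horizontal distance between receiver and socket_c below 0.02 m and value of joint c_switch above 0.2 rad)))).
It fails at once if the wireless button was lifted or pushed away (height (world z) of puck above 0.012 m or distance of puck from where it was at the start of the episode above 0.04 m).
It fails at once if a bystander was moved (distance of any of dosing_ball, sewing_tin, battery_1, pegs_2 from where it was at the start of the episode above 0.03 m).
It also fails if it takes over 40 s, if anything falls off the work surface, if the arm or the gripper's body presses on something with over 40 N, if the wrist force passes 120 N, or if a joint passes its speed limit or range.

ROBOT

A 7-joint arm with a two-finger parallel gripper is mounted at the origin on a cart in front of the work surface, level with it; the furniture and walls round the work are solid. World frame = base frame: x ahead of the robot, y to its left, z up, the work surface at z = 0. Lengths are in m, angles in rad, forces in N, time in s.
With the tool pointing down it reaches from about 0.4 to 0.875 m from the base axis. Payload 19.3 kg.
Tool frame: the origin (TCP) lies between the finger pads; the fingertips stand 11 mm ahead of it and the grasp point (between the pads) lies 8 mm behind it; x points along the fingers, y is the direction in which the jaws open and shut, and the axes are right-handed (so a half turn about x gives the same grasp; the last joint's range is limited). The gripper opens to 85 mm and grips with 20 to 120 N. Pads are 22 mm wide; open, the fingers measure 114 mm over their backs; the gripper's body (76 mm by 85 mm) begins 54 mm behind the grasp point. The pads swing forward as they close: fully open they stand 13 mm farther back than shut.
Start: joints at [1.103, 0.521, -0.036, 1.599, 0.021, 1.021, -0.113], TCP at [0.242, -0.576, 0.221] pointing down, gripper open.
Joint ranges: [-2.91, 2.91], [-0.3, 2.13], [-1.5, 1.42], [0.17, 2.43], [-1.26, 4.41], [0.16, 1.93], [-2.52, 2.52]. Speed limits (rad/s): [1.89, 1.89, 2.39, 2.39, 3.01, 3.01, 3.01].

INTERFACE

Orientations are given as a rotation vector (axis times angle).
In Python, from rig import r gives the robot as it stands.
- The arm moves only by the tool servo_tool, never from a script. Its argument "rows" is text: rows parted by semicolons, each of 7 numbers parted by spaces: the closure, from 0 (fully open) to 1 (shut), then the shift along the tool's x, y, z in cm, then the turn, a rotation vector about the tool's x, y, z in degrees. In form: jaw dx dy dz rx ry rz; .... A call has exactly 10 rows; each row shifts and turns the commanded pose from where the row before left it, along the tool's axes as they then stand; what a row does not reach is not made up. A row lasts 1/10 s, in which the tool goes at most 50 mm and 8.59 degrees, less where a joint would pass 70% of its speed; a pose out of reach is approached as far as the arm can. A call is refused whole if a number of a shift passes 5 or a number of a turn 8.59, either way. A call with a gripper value outside its range is refused whole. The fingers move at their own pace and stop on an object; the grip force is fixed at half the most. Time passes only in rows, so rows that do not move let the fingers close, or fill a call up. It gives the time, the measured TCP pose, the force and the opening at its end, in the units of the state.
- r.read_state(): the state, without advancing time (a new reading comes with each control period).
- r.get_image(name): name is "scene" or "side" or "wrist"; returns a dict with "color" (384x512x3 uint8, red, green, blue), "depth" (384x512 float32, m along the optical axis (not along the pixel's ray), 0 where there is no reading), "fovy" (degrees; the focal length in pixels is half the picture's height over the tangent of half this angle, whatever the lens; pixels are square), "cx", "cy" (the principal point, pixels), "R" (3x3) and "t" (3): a world point X has camera coordinates R X + t. Camera axes: x right, y down, z forward; pixel columns grow to the right and rows downward; lengths in m; the calibration is good to about 2 mm. The wrist camera is an equidistant fisheye: a pixel r from the principal point sees the ray r / f radians off the axis. A picture is of the moment at which its call begins.
- r.close_job(): hands the job in, once; it reports no verdict.
The state is a dict: "clock": time; "q": joint angles; "joint_vel": joint speeds; "joint_efforts": joint torques, N m; "eef_pos": TCP position; "eef_rot": TCP orientation; "contact_force": force on the tool from outside, world axes, zero at the start; "moment": the same for the moment, N m; "grip_width": opening from 0.0 (shut) to 1.0 (fully open).
Only numpy, scipy, OpenCV 4.12 (cv2) and the standard library are available. Lean on these libraries where they do the work, as an engineer would, in place of code of your own. Each camera call takes 0.05 s, during which the arm holds its last target.

## Working session

There is one attempt and no reset: what is moved stays moved. The work goes in short steps, Python scripts to look and compute and a tool call to move; the robot and the scene stay as the last step left them, time stands still between calls to the robot, and variables do not carry over. Pictures are saved under pics/ and viewed, and the job is handed in when it is done.

Besides the shell and the picture viewer there is one more tool, called after "Call:" as name(argument=value, ...) on one line, values as JSON. servo_tool: Moves the arm, as the interface text tells. Its arguments: {"type":"object","properties":{"rows":{"type":"string"}},"required":["rows"]}

```bash
mkdir -p pics; ls; cat > h.py <<'E'
from rig import r
import numpy as np, cv2
def save(name,fn):
    im=r.get_image(name); cv2.imwrite('pics/'+fn,im['color'][:,:,::-1]); np.savez('pics/'+fn+'.npz',**im); return im
def ray(im,u,v):
    f=192/np.tan(np.radians(im['fovy'])/2); d=np.array([(u-im['cx'])/f,(v-im['cy'])/f,1.]); 
    return -im['R'].T@im['t'], im['R'].T@d
def onz(im,u,v,z):
    o,d=ray(im,u,v); return o+d*(z-o[2])/d[2]
def ld(fn): return dict(np.load('pics/'+fn+'.npz'))
E
python3 - <<'E'
from h import *
s=r.read_state(); print(s)
for n in ['scene','side','wrist']:
    im=save(n,n+'0.png'); print(n,im['fovy'],im['cx'],im['cy'],-im['R'].T@im['t'],im['R'][2])
E
```

```text
pics
{'clock': 0.0, 'q': array([ 1.10279797,  0.52206192, -0.0363048 ,  1.60003125,  0.02119741,
        1.02108509, -0.11278102]), 'joint_vel': array([-0.00012622, -0.00063039,  0.00065392, -0.0007188 , -0.0010578 ,
       -0.00104117, -0.00027069]), 'joint_efforts': array([-2.48207121e-03, -9.27097750e+01,  1.97787277e+00, -3.69934344e+01,
        1.75708754e-02,  8.31687619e-03,  4.72413660e-05]), 'eef_pos': array([ 0.2419295 , -0.57588139,  0.22048782]), 'eef_rot': array([ 2.0030911 ,  0.40498725, -2.00376492]), 'contact_force': array([-0.39316031, -0.71955768,  0.07500026]), 'moment': array([ 0.04903067, -0.00032663,  0.00378612]), 'grip_width': 1.0030653519881954}
scene 44.97160909860475 260.3271825270151 187.22214684609776 [-0.36200073  0.01362123  1.1597891 ] [ 0.60131671 -0.02772932 -0.79852946]
side 45.79323746245069 252.82274760677697 188.1284463289167 [-0.26696217  0.48771338  1.03097654] [ 0.56831905 -0.38085674 -0.72935698]
wrist 65.70646984690485 254.05283548331963 190.8310543516967 [ 0.31470713 -0.54624301  0.37312686] [-0.28462992 -0.11735479 -0.95142717]
```

View pics/scene0.png

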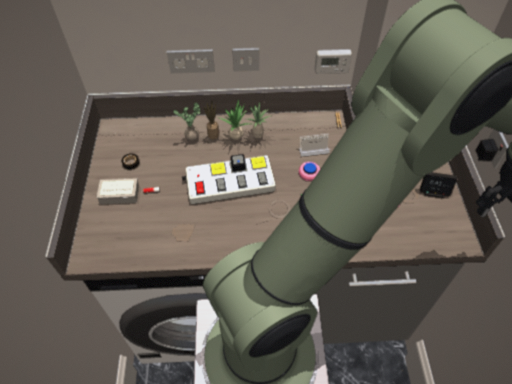

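View pics/side0.png

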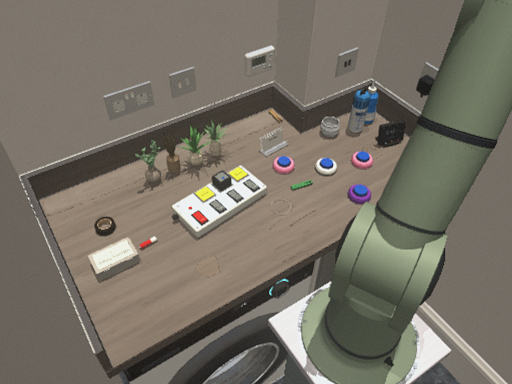

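View pics/wrist0.png

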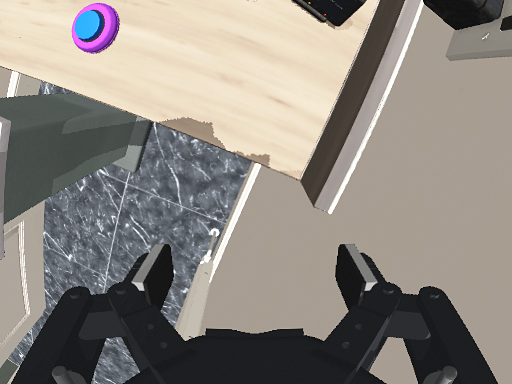

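In the side view the block is centred near (220,200) and the black receiver sits at (222,180), between two yellow covers, so in the middle socket b. There are four puck candidates in the side view: pink (284,165), white (326,166), pink (361,159) and purple (360,194). Only the white one fits the description. I'll confirm with an enlarged crop.

```bash
python3 - <<'E'
from h import *
a=cv2.imread('pics/side0.png'); b=cv2.imread('pics/scene0.png')
c1=cv2.resize(a[120:250,160:390],None,fx=3.4,fy=3.4,interpolation=cv2.INTER_CUBIC); cv2.imwrite('pics/c1.png',c1)
c2=cv2.resize(b[140:215,170:330],None,fx=5,fy=5,interpolation=cv2.INTER_CUBIC); cv2.imwrite('pics/c2.png',c2)
E
```

```text
(no output)
```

View pics/c1.png

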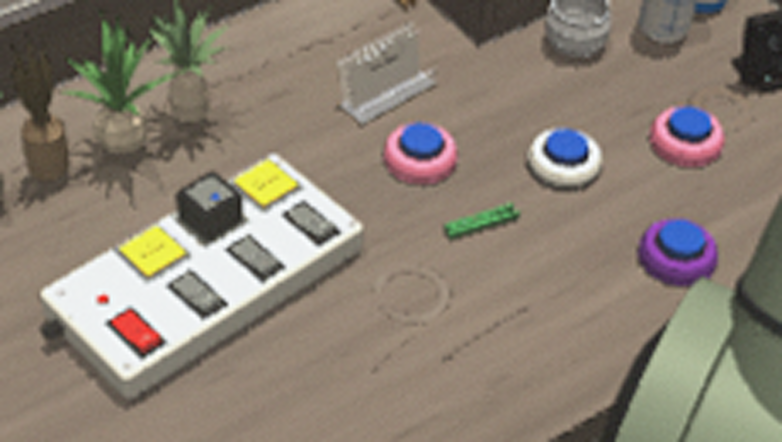

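View pics/c2.png

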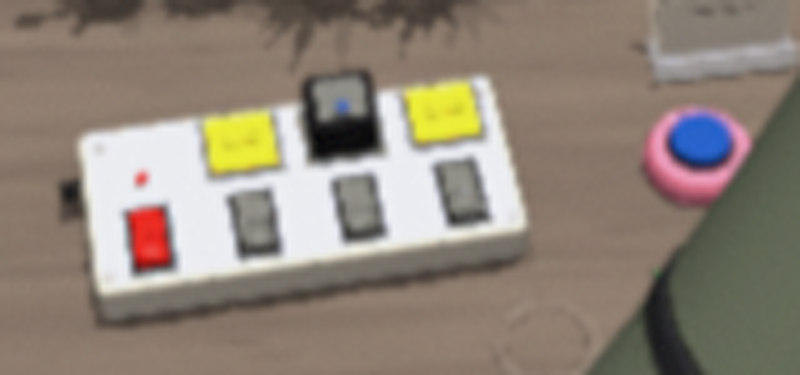

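The crops confirm it. The receiver is behind the third switch from the left (grey b). The white puck with the blue key is at side (326,166), next to the green peg. Now I'll measure.

```bash
python3 - <<'E'
from h import *
def blobs(m,amin,reg):
    n,l,st,c=cv2.connectedComponentsWithStats(m.astype(np.uint8))
    return [(c[i],st[i,4]) for i in range(1,n) if st[i,4]>=amin and reg[0]<c[i][0]<reg[1] and reg[2]<c[i][1]<reg[3]]
for n,reg in [('scene',(170,330,140,215)),('side',(165,390,120,250))]:
    im=ld(n+'0.png'); hsv=cv2.cvtColor(im['color'],cv2.COLOR_RGB2HSV); H,S,V=[hsv[...,i].astype(int) for i in range(3)]
    for nm,m,z in [('red',((H<8)|(H>172))&(S>150)&(V>90),.043),('yel',(abs(H-29)<6)&(S>120),.046),('blue',(abs(H-112)<12)&(S>150)&(V>70),.030),('green',(abs(H-65)<15)&(S>100)&(V>60),.012)]:
        for c,a in blobs(m,12,reg): print(n,nm,c.round(1),a,onz(im,*c,z).round(4))
    # grey rockers: dark inside white block
    w=((S<40)&(V>185)).astype(np.uint8); 
    n_,l,st,cc=cv2.connectedComponentsWithStats(w); ks=[i for i in range(1,n_) if reg[0]<cc[i][0]<reg[1] and reg[2]<cc[i][1]<reg[3]]
    k=max(ks,key=lambda i:st[i,4]); cs,_=cv2.findContours((l==k).astype(np.uint8),cv2.RETR_CCOMP,cv2.CHAIN_APPROX_NONE)
    hull=cv2.convexHull(np.vstack(cs)); rect=cv2.approxPolyDP(hull,4,True)[:,0]; print(n,'whitecorners',[ (p.tolist(),onz(im,*p,.038)[:2].round(4).tolist()) for p in rect])
    for c in cs:
        if cv2.contourArea(c)>25:
            M=cv2.moments(c); u,v=M['m10']/M['m00'],M['m01']/M['m00']; print(n,'hole',round(u,1),round(v,1),cv2.contourArea(c),onz(im,u,v,.041).round(4))
E
```

```text
scene red [199.5 187.1] 75 [0.4883 0.1581 0.043 ]
scene yel [258.1 162.1] 139 [ 0.5756 -0.0228  0.046 ]
scene yel [217.7 168.2] 143 [0.5571 0.1036 0.046 ]
scene blue [309.6 168. ] 85 [ 0.557  -0.1843  0.03  ]
scene whitecorners [([267, 156], [0.6063, -0.0526]), ([274, 185], [0.4891, -0.0672]), ([190, 198], [0.4529, 0.1857]), ([187, 167], [0.5733, 0.2003])]
scene hole 226.3 179.8 1966.0 [0.514  0.0772 0.041 ]
scene hole 199.6 187.7 152.5 [0.4878 0.1579 0.041 ]
scene hole 220.6 184.4 150.0 [0.4971 0.0948 0.041 ]
scene hole 241.3 181.3 148.5 [0.506  0.0317 0.041 ]
scene hole 261.9 178.1 148.0 [ 0.5151 -0.0316  0.041 ]
side red [199.4 216.7] 87 [0.4914 0.1585 0.043 ]
side yel [237.8 173.4] 132 [ 0.5772 -0.0218  0.046 ]
side yel [204.3 193.4] 155 [0.5595 0.1049 0.046 ]
side blue [362.7 155.7] 77 [ 0.4416 -0.4147  0.03  ]
side blue [283.6 160.4] 75 [ 0.5618 -0.1846  0.03  ]
side blue [326.4 162.4] 78 [ 0.4806 -0.2947  0.03  ]
side blue [360.2 189.5] 96 [ 0.3334 -0.3053  0.03  ]
side green [192.3 131.3] 35 [ 0.8668 -0.0153  0.012 ]
side green [197.5 138.2] 26 [ 0.825  -0.0133  0.012 ]
side green [187.7 142.6] 20 [0.8228 0.0256 0.012 ]
side green [300.8 184.5] 58 [ 0.4599 -0.1782  0.012 ]
side whitecorners [([266, 186], [0.4928, -0.069]), ([197, 231], [0.4543, 0.1867]), ([172, 207], [0.5697, 0.2057]), ([239, 165], [0.6136, -0.0487])]
side hole 217.1 201.9 2069.0 [0.5145 0.0879 0.041 ]
side hole 199.5 217.5 164.0 [0.4903 0.159  0.041 ]
side hole 217.4 206.2 155.5 [0.4997 0.0957 0.041 ]
side hole 234.5 195.5 146.0 [0.5084 0.0323 0.041 ]
side hole 251.1 185.3 137.5 [ 0.5172 -0.0312  0.041 ]
```

```bash
cat >> h.py <<'E'
from scipy.spatial.transform import Rotation as Ro
def goalR(yaw):  # tool x down, jaw y along +-(row)
    c,s=np.cos(yaw),np.sin(yaw)
    yv=np.array([-s,c,0]); xv=np.array([0,0,-1.]); 
    out=[]
    for sg in (1,-1):
        y=sg*yv; out.append(np.c_[xv,y,np.cross(xv,y)])
    return out
def plan(target,yaw=None,Rg=None):
    s=r.read_state(); R=Ro.from_rotvec(s['eef_rot']).as_matrix()
    if yaw is not None: Rg=min(goalR(yaw),key=lambda G:Ro.from_matrix(R.T@G).magnitude())
    if Rg is None: Rg=R
    d=np.array(target)-s['eef_pos']
    print('t',round(s['clock'],2),'pos',s['eef_pos'].round(4),'F',s['contact_force'].round(1),'q',s['q'].round(2),'grip',round(s['grip_width'],2))
    print('R',R.round(3).tolist())
    print('turn deg(tool)',np.degrees(Ro.from_matrix(R.T@Rg).as_rotvec()).round(2),'shift cm now-axes',(R.T@d*100).round(2),'shift after turn',(Rg.T@d*100).round(2))
E
python3 - <<'E'
from h import *
plan([.48,-.29,.22],np.radians(8.1))
plan([.472,.1556,.12],np.radians(8.1))
E
```

```text
t 0.15 pos [ 0.242  -0.576   0.2207] F [-0.3 -1.  -0.1] q [ 1.1   0.52 -0.04  1.6   0.02  1.02 -0.11] grip 1.0
R [[-0.0, 0.387, -0.922], [0.001, -0.922, -0.387], [-1.0, -0.001, 0.0]]
turn deg(tool) [1.469e+01 1.000e-02 5.000e-02] shift cm now-axes [  0.08 -17.15 -33.02] shift after turn [  0.07 -24.96 -27.59]
t 0.15 pos [ 0.242  -0.576   0.2207] F [-0.3 -1.  -0.1] q [ 1.1   0.52 -0.04  1.6   0.02  1.02 -0.11] grip 1.0
R [[-0.0, 0.387, -0.922], [0.001, -0.922, -0.387], [-1.0, -0.001, 0.0]]
turn deg(tool) [1.469e+01 1.000e-02 5.000e-02] shift cm now-axes [ 10.12 -58.53 -49.54] shift after turn [ 10.07 -69.19 -33.08]
```

Call:
servo_tool(rows="1 0 0 0 7.3 0 0;1 0 0 0 7.4 0 0;1 0 -3 -3.4 0 0 0;1 0 -3 -3.4 0 0 0;1 0 -3 -3.4 0 0 0;1 0 -3 -3.4 0 0 0;1 0 -3 -3.4 0 0 0;1 0 -3 -3.4 0 0 0;1 0 -3 -3.4 0 0 0;1 0 -3 -3.4 0 0 0")

```text
clock: 1.15
eef_pos: [0.4785, -0.2987, 0.2211]
eef_rot: [2.148, 0.152, -2.148]
contact_force: [0.2, -0.4, -0.1]
grip_width: -0.001
```

```bash
python3 - <<'E'
from h import *
im=save('wrist','w1.png')
plan([.472,.1556,.12],np.radians(8.1))
E
```

```text
t 1.2 pos [ 0.4837 -0.2918  0.221 ] F [ 5.7 10.1 -0.9] q [ 0.48  0.43 -0.06  1.76  0.03  0.96 -1.01] grip -0.0
R [[0.002, 0.148, -0.989], [0.003, -0.989, -0.148], [-1.0, -0.003, -0.003]]
turn deg(tool) [ 0.42 -0.15  0.16] shift cm now-axes [ 10.24 -44.39  -5.44] shift after turn [ 10.1  -44.46  -5.14]
```

View pics/w1.png

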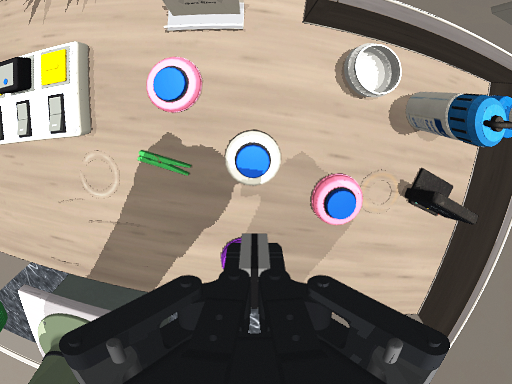

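Call:
servo_tool(rows="1 0 -4.6 -0.6 0.4 0 0;1 0 -4.6 -0.6 0 0 0;1 0 -4.6 -0.6 0 0 0;1 0 -4.6 -0.6 0 0 0;1 0 -4.6 -0.6 0 0 0;1 0.5 -4.6 -0.6 0 0 0;1 1.5 -4.6 -0.5 0 0 0;1 2 -4.6 -0.5 0 0 0;1 2 -4.6 -0.5 0 0 0;1 2 -3 0 0 0 0")

```text
clock: 2.2
eef_pos: [0.4681, 0.1489, 0.1407]
eef_rot: [2.152, 0.148, -2.151]
contact_force: [2.0, -0.3, -0.0]
grip_width: -0.001
```

```bash
cat >> h.py <<'E'
def fish(im,u,v,z):
    f=192/np.tan(np.radians(im['fovy'])/2); x,y=u-im['cx'],v-im['cy']; rr=np.hypot(x,y); th=rr/f
    d=np.array([x/rr*np.sin(th),y/rr*np.sin(th),np.cos(th)]); o=-im['R'].T@im['t']; d=im['R'].T@d
    return o+d*(z-o[2])/d[2]
E
python3 - <<'E'
from h import *
im=ld('w1.png'); hsv=cv2.cvtColor(im['color'],cv2.COLOR_RGB2HSV)
m=(abs(hsv[...,0].astype(int)-108)<12)&(hsv[...,1]>150)&(hsv[...,2]>70)
n,l,st,c=cv2.connectedComponentsWithStats(m.astype(np.uint8))
for i in range(1,n):
    if st[i,4]>200: print(c[i].round(1),st[i,4],fish(im,*c[i],.03).round(4))
im=save('wrist','w2.png')
plan([.472,.1556,.07],np.radians(8.1))
E
```

```text
[169.4  83.4] 860 [ 0.5624 -0.1878  0.03  ]
[480.4 118.1] 2278 [ 0.5987 -0.6061  0.03  ]
[252.4 160.8] 880 [ 0.483  -0.2964  0.03  ]
[340.5 203.4] 712 [ 0.4451 -0.4145  0.03  ]
t 2.25 pos [0.4661 0.1524 0.138 ] F [-4.6  6.9 -4.1] q [-0.27  0.44 -0.21  2.02  0.13  0.7  -1.99] grip 0.0
R [[-0.003, 0.14, -0.99], [0.002, -0.99, -0.14], [-1.0, -0.002, 0.003]]
turn deg(tool) [-0.07  0.16  0.12] shift cm now-axes [ 6.8  -0.22 -0.65] shift after turn [ 6.8  -0.23 -0.63]
```

View pics/w2.png

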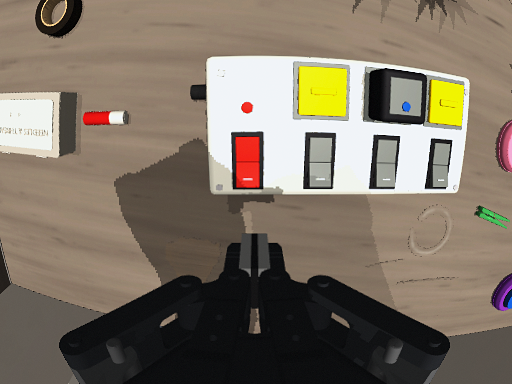

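The wrist view shows the receiver between the yellow covers, behind the third switch. The red rocker's hinge line is at about (247,162) and b's is at about (385,163). I'll refine the press points from this view.

```bash
python3 - <<'E'
from h import *
im=ld('w2.png')
print('main hinge',fish(im,247.5,162,.0405).round(4),'a',fish(im,320,162,.0405).round(4),'b',fish(im,384.5,163,.0405).round(4),'c',fish(im,438.5,165,.0405).round(4))
s=np.array(fish(im,247.5,162,.0405))
plan([.472,.1565,.070],np.radians(8.1))
E
```

```text
main hinge [0.4905 0.1574 0.0405] a [0.4996 0.0941 0.0405] b [0.5085 0.0319 0.0405] c [ 0.5171 -0.0306  0.0405]
t 2.25 pos [0.4661 0.1524 0.138 ] F [-4.6  6.9 -4.1] q [-0.27  0.44 -0.21  2.02  0.13  0.7  -1.99] grip 0.0
R [[-0.003, 0.14, -0.99], [0.002, -0.99, -0.14], [-1.0, -0.002, 0.003]]
turn deg(tool) [-0.07  0.16  0.12] shift cm now-axes [ 6.8  -0.3  -0.66] shift after turn [ 6.8  -0.32 -0.64]
```

Call:
servo_tool(rows="1 1 -0.1 -0.3 0 0 0;1 1.5 -0.2 -0.3 0 0 0;1 1.5 0 0 0 0 0;1 1.5 0 0 0 0 0;1 0.8 0 0 0 0 0;1 0.3 0 0 0 0 0;1 0 0 0 0 0 0;1 0 0 0 0 0 0;1 0 0 0 0 0 0;1 0 0 0 0 0 0")

```text
clock: 3.25
eef_pos: [0.4742, 0.1496, 0.0758]
eef_rot: [2.153, 0.145, -2.151]
contact_force: [-0.4, 0.5, -0.5]
grip_width: 0.001
```

```bash
python3 - <<'E'
from h import *
plan([.4732,.1555,.0515],np.radians(8.1))
im=save('side','s2.png'); c=cv2.resize(im['color'][150:260,150:290,::-1],None,fx=5,fy=5,interpolation=cv2.INTER_CUBIC); cv2.imwrite('pics/s2c.png',c)
E
```

```text
t 3.25 pos [0.4742 0.1496 0.0758] F [-0.4  0.5 -0.5] q [-0.29  0.55 -0.18  2.04  0.17  0.56 -2.02] grip 0.0
R [[0.001, 0.134, -0.991], [0.0, -0.991, -0.134], [-1.0, -0.0, -0.001]]
turn deg(tool) [-0.41 -0.04  0.01] shift cm now-axes [ 2.43 -0.6   0.02] shift after turn [ 2.43 -0.6   0.02]
```

View pics/s2c.png

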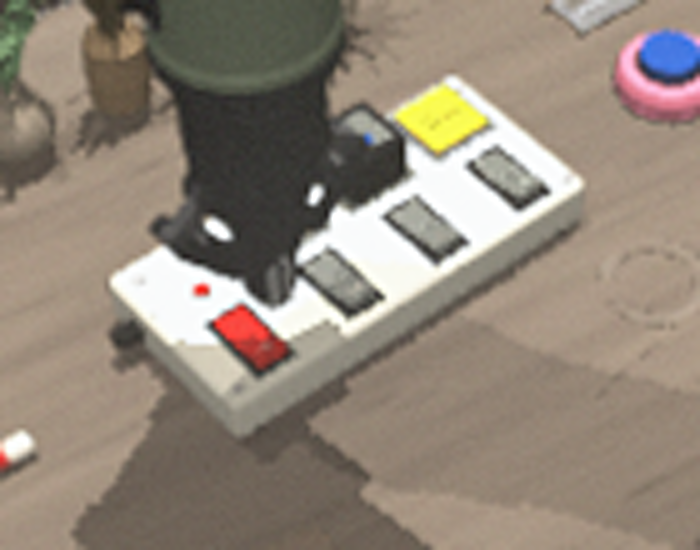

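The closed fingertips hang above the red rocker at a tip height of 65 mm, 6 mm short along the row. I'll correct that and press.

Call:
servo_tool(rows="1 0 -0.6 0 -0.4 0 0;1 0 0 0 0 0 0;1 0.6 0 0 0 0 0;1 0.6 0 0 0 0 0;1 0.4 0 0 0 0 0;1 0.3 0 0 0 0 0;1 0.3 0 0 0 0 0;1 0.2 0 0 0 0 0;1 0.1 0 0 0 0 0;1 0 0 0 0 0 0")

```text
clock: 4.3
eef_pos: [0.4732, 0.1555, 0.0504]
eef_rot: [2.148, 0.152, -2.148]
contact_force: [-0.1, -0.5, 0.7]
grip_width: -0.003
```

```bash
python3 - <<'E'
from h import *
plan([.4732,.1555,.0515],np.radians(8.1))
E
```

```text
t 4.3 pos [0.4732 0.1555 0.0504] F [-0.1 -0.5  0.7] q [-0.31  0.59 -0.17  2.05  0.19  0.51 -2.04] grip -0.0
R [[-0.0, 0.141, -0.99], [-0.0, -0.99, -0.141], [-1.0, 0.0, 0.0]]
turn deg(tool) [-0.01  0.01 -0.  ] shift cm now-axes [-0.11 -0.   -0.  ] shift after turn [-0.11 -0.   -0.  ]
```

Call:
servo_tool(rows="1 0.1 0 0 0 0 0;1 0.1 0 0 0 0 0;1 0 0 0 0 0 0;1 0 0 0 0 0 0;1 0 0 0 0 0 0;1 0 0 0 0 0 0;1 0 0 0 0 0 0;1 0 0 0 0 0 0;1 0 0 0 0 0 0;1 0 0 0 0 0 0")

```text
clock: 5.3
eef_pos: [0.4732, 0.1555, 0.0484]
eef_rot: [2.148, 0.152, -2.148]
contact_force: [-1.1, 0.4, 0.4]
grip_width: 0.003
```

```bash
python3 - <<'E'
from h import *
plan([.4732,.1555,.0515],np.radians(8.1))
im=save('side','s3.png'); c=cv2.resize(im['color'][150:260,150:290,::-1],None,fx=5,fy=5,interpolation=cv2.INTER_CUBIC); cv2.imwrite('pics/s3c.png',c)
E
```

```text
t 5.3 pos [0.4732 0.1555 0.0484] F [-1.1  0.4  0.4] q [-0.31  0.6  -0.16  2.05  0.19  0.51 -2.05] grip 0.0
R [[-0.0, 0.141, -0.99], [0.0, -0.99, -0.141], [-1.0, -0.0, 0.0]]
turn deg(tool) [-0.01  0.    0.  ] shift cm now-axes [-0.31 -0.   -0.  ] shift after turn [-0.31 -0.   -0.  ]
```

View pics/s3c.png

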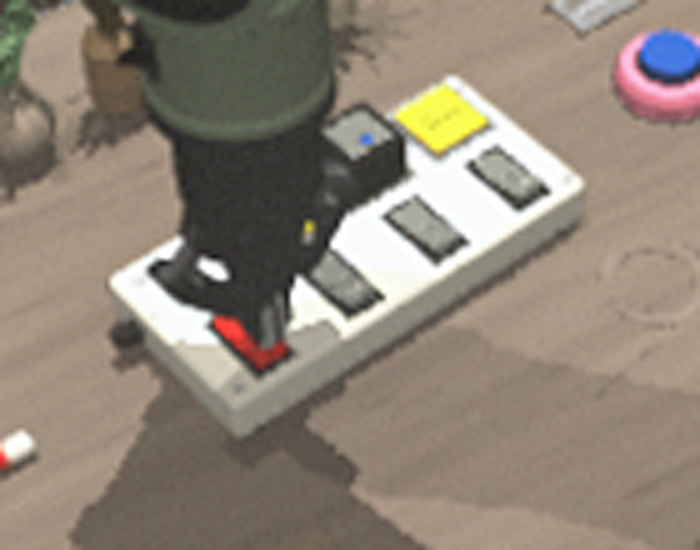

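Call:
servo_tool(rows="1 0.1 0 0 0 0 0;1 0 0 0 0 0 0;1 0.1 0 0 0 0 0;1 0 0 0 0 0 0;1 0 0 0 0 0 0;1 0 0 0 0 0 0;1 0 0 0 0 0 0;1 0 0 0 0 0 0;1 0 0 0 0 0 0;1 0 0 0 0 0 0")

```text
clock: 6.35
eef_pos: [0.4732, 0.1555, 0.0464]
eef_rot: [2.148, 0.152, -2.148]
contact_force: [-0.2, 0.6, -0.2]
grip_width: -0.003
```

```bash
python3 - <<'E'
from h import *
plan([.4732,.1555,.0515],np.radians(8.1))
im=save('wrist','w4.png'); 
c=cv2.resize(im['color'][90:280,170:340,::-1],None,fx=3,fy=3,interpolation=cv2.INTER_CUBIC); cv2.imwrite('pics/w4c.png',c)
E
```

```text
t 6.35 pos [0.4732 0.1555 0.0464] F [-0.2  0.6 -0.2] q [-0.31  0.6  -0.16  2.05  0.19  0.5  -2.05] grip -0.0
R [[-0.0, 0.141, -0.99], [0.0, -0.99, -0.141], [-1.0, -0.0, 0.0]]
turn deg(tool) [-0.01  0.    0.  ] shift cm now-axes [-0.51  0.   -0.  ] shift after turn [-0.51  0.   -0.  ]
```

View pics/w4c.png

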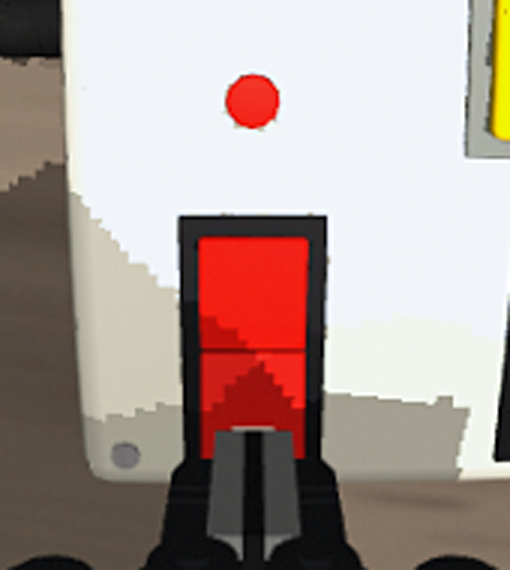

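```bash
python3 - <<'E'
from h import *
im=ld('w4.png'); f=192/np.tan(np.radians(im['fovy'])/2)
for u in (247,263):
  for v in range(226,262,2):
    x,y=u-im['cx'],v-im['cy']; th=np.hypot(x,y)/f; k=np.tan(th)/np.hypot(x,y); Z=im['depth'][v,u]
    P=im['R'].T@(np.array([x*k,y*k,1])*Z-im['t']); print(u,v,round(float(Z),4),P.round(4),im['color'][v,u])
E
```

```text
247 226 0.1707 [0.4795 0.16   0.0428] [158  17  13]
247 228 0.1691 [0.4791 0.1599 0.0447] [156  16  12]
247 230 0.1703 [0.4774 0.1597 0.0439] [156  14  11]
247 232 0.1702 [0.4764 0.1595 0.0443] [168  86  77]
247 234 0.1513 [0.4837 0.1601 0.0618] [65 68 67]
247 236 0.1488 [0.4839 0.1601 0.0644] [68 68 68]
247 238 0.1477 [0.4834 0.16   0.0658] [69 68 68]
247 240 0.1461 [0.4832 0.1599 0.0675] [67 68 67]
247 242 0.1435 [0.4835 0.1599 0.0701] [68 69 66]
247 244 0.1413 [0.4836 0.1598 0.0725] [69 69 67]
247 246 0.1398 [0.4834 0.1598 0.074 ] [67 68 66]
247 248 0.1385 [0.4831 0.1597 0.0756] [67 67 66]
247 250 0.136 [0.4834 0.1597 0.078 ] [69 67 67]
247 252 0.1351 [0.483  0.1596 0.0791] [68 67 66]
247 254 0.1328 [0.4833 0.1596 0.0815] [69 69 67]
247 256 0.1297 [0.484  0.1596 0.0845] [67 67 65]
247 258 0.1278 [0.4841 0.1596 0.0865] [68 67 67]
247 260 0.1276 [0.4834 0.1595 0.0869] [68 68 67]
263 226 0.1693 [0.4813 0.151  0.0441] [157  18  13]
263 228 0.1698 [0.48   0.1508 0.044 ] [157  17  13]
263 230 0.1699 [0.4789 0.1506 0.0443] [155  14  10]
263 232 0.1701 [0.4777 0.1504 0.0444] [163  13   8]
263 234 0.1517 [0.4847 0.1519 0.0615] [64 70 68]
263 236 0.1498 [0.4845 0.152  0.0635] [67 67 66]
263 238 0.1475 [0.4846 0.152  0.0659] [68 68 67]
263 240 0.1454 [0.4846 0.1521 0.0681] [68 68 67]
263 242 0.1438 [0.4844 0.1521 0.0699] [67 68 67]
263 244 0.1417 [0.4844 0.1522 0.072 ] [69 69 68]
263 246 0.1401 [0.4843 0.1522 0.0738] [67 67 66]
263 248 0.1372 [0.4848 0.1524 0.0767] [68 68 67]
263 250 0.1359 [0.4845 0.1524 0.0781] [67 67 66]
263 252 0.1331 [0.485  0.1525 0.0809] [69 68 68]
263 254 0.1316 [0.4849 0.1525 0.0825] [68 67 66]
263 256 0.1299 [0.4849 0.1526 0.0843] [68 69 68]
263 258 0.1297 [0.4841 0.1525 0.0848] [68 67 66]
263 260 0.1266 [0.4849 0.1527 0.0877] [68 68 67]
```

```bash
python3 - <<'E'
from h import *
im=save('side','s5.png'); f=192/np.tan(np.radians(im['fovy'])/2)
c=cv2.resize(im['color'][190:240,180:230,::-1],None,fx=11,fy=11,interpolation=cv2.INTER_NEAREST); cv2.imwrite('pics/s5c.png',c)
for u in (203,205,207):
  for v in range(204,226,2):
    Z=im['depth'][v,u]; P=im['R'].T@(np.array([(u-im['cx'])/f,(v-im['cy'])/f,1])*Z-im['t']); print(u,v,P.round(4),im['color'][v,u])
E
```

```text
203 204 [0.4545 0.1603 0.134 ] [55 54 52]
203 206 [0.4561 0.1602 0.1245] [52 51 52]
203 208 [0.4611 0.1585 0.1105] [51 48 46]
203 210 [0.462  0.1587 0.1015] [57 57 55]
203 212 [0.4592 0.1606 0.0972] [111 111 106]
203 214 [0.4627 0.1597 0.0847] [108 107 103]
203 216 [0.4651 0.1592 0.0735] [100 100  96]
203 218 [0.4621 0.1612 0.0693] [ 98 104  98]
203 220 [0.4625 0.1616 0.0605] [131  64  57]
203 222 [0.4681 0.1598 0.0448] [129  49  48]
203 224 [0.4656 0.1616 0.0398] [105 105  95]
205 204 [0.4635 0.1504 0.1193] [56 54 53]
205 206 [0.4631 0.1512 0.1121] [55 54 51]
205 208 [0.4638 0.1515 0.1033] [60 60 57]
205 210 [0.4667 0.1507 0.0917] [113 111 106]
205 212 [0.4632 0.1529 0.0883] [79 76 73]
205 214 [0.4616 0.1543 0.0824] [74 71 67]
205 216 [0.4632 0.1542 0.0722] [69 70 64]
205 218 [0.4604 0.156  0.0676] [85 74 70]
205 220 [0.4713 0.1517 0.0449] [157  52  45]
205 222 [0.4713 0.1523 0.0364] [70 65 61]
205 224 [0.4594 0.1584 0.0441] [169 162 146]
207 204 [0.4597 0.1464 0.1204] [55 54 52]
207 206 [0.4641 0.1449 0.1072] [55 52 53]
207 208 [0.4606 0.1471 0.1037] [41 40 38]
207 210 [0.4689 0.1438 0.0852] [60 59 57]
207 212 [0.4656 0.1459 0.0814] [68 67 64]
207 214 [0.4657 0.1464 0.0732] [70 68 67]
207 216 [0.4856 0.1378 0.0387] [165 165 152]
207 218 [0.4803 0.1409 0.0373] [132 125 115]
207 220 [0.4739 0.1444 0.0374] [82 45 42]
207 222 [0.466  0.1487 0.0396] [127 126 117]
207 224 [0.462  0.1512 0.0366] [174 167 153]
```

View pics/s5c.png

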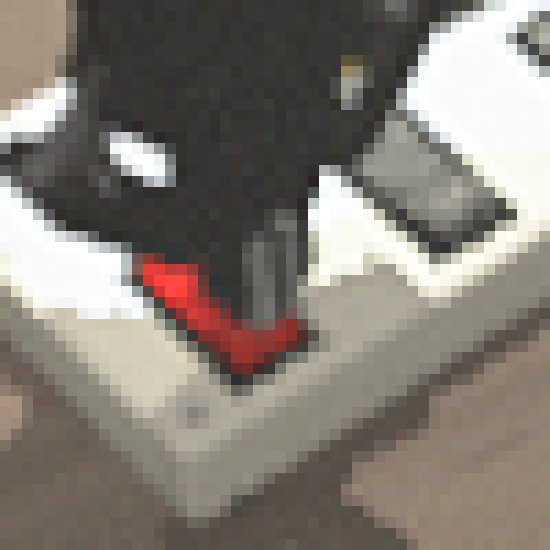

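Both depth views put the fingertips at about z = 60 mm, so they are still clear of the rocker. The real tip is about 14 mm behind the TCP, not 11 mm ahead as stated. I'll go by the measurement, go lower and watch the force.

Call:
servo_tool(rows="1 0.3 0 0 0 0 0;1 0.3 0 0 0 0 0;1 0.3 0 0 0 0 0;1 0.2 0 0 0 0 0;1 0.1 0 0 0 0 0;1 0.1 0 0 0 0 0;1 0.1 0 0 0 0 0;1 0 0 0 0 0 0;1 0 0 0 0 0 0;1 0 0 0 0 0 0")

```text
clock: 7.45
eef_pos: [0.4733, 0.1555, 0.0325]
eef_rot: [2.149, 0.152, -2.148]
contact_force: [0.8, -0.4, 0.1]
grip_width: -0.002
```

```bash
cat >> h.py <<'E'
def tip(fn):
    im=save('wrist',fn); f=192/np.tan(np.radians(im['fovy'])/2)
    for u in (247,263):
      for v in range(224,244,2):
        x,y=u-im['cx'],v-im['cy']; th=np.hypot(x,y)/f; k=np.tan(th)/np.hypot(x,y); Z=im['depth'][v,u]
        P=im['R'].T@(np.array([x*k,y*k,1])*Z-im['t']); print(u,v,P.round(4),im['color'][v,u])
    cv2.imwrite('pics/c_'+fn,cv2.resize(im['color'][90:280,170:340,::-1],None,fx=3,fy=3,interpolation=cv2.INTER_CUBIC))
E
python3 - <<'E'
from h import *
plan([.4732,.1555,.0265],np.radians(8.1))
tip('w6.png')
E
```

```text
t 7.45 pos [0.4733 0.1555 0.0325] F [ 0.8 -0.4  0.1] q [-0.32  0.63 -0.15  2.06  0.2   0.47 -2.05] grip -0.0
R [[0.0, 0.141, -0.99], [0.0, -0.99, -0.141], [-1.0, -0.0, -0.0]]
turn deg(tool) [-0.01 -0.02  0.  ] shift cm now-axes [0.6  0.   0.01] shift after turn [0.6  0.   0.01]
247 224 [0.4865 0.1606 0.0414] [152  13   6]
247 226 [0.4849 0.1604 0.0404] [153  12   8]
247 228 [0.4838 0.1603 0.0406] [153  12   8]
247 230 [0.4829 0.1602 0.0413] [153  12   9]
247 232 [0.482  0.16   0.0419] [157   8   3]
247 234 [0.4839 0.1601 0.048 ] [65 70 69]
247 236 [0.4832 0.16   0.049 ] [68 67 66]
247 238 [0.4831 0.16   0.0509] [67 67 67]
247 240 [0.483  0.1599 0.0529] [67 68 66]
247 242 [0.4835 0.1599 0.056 ] [66 66 65]
263 224 [0.4876 0.1522 0.0412] [152  14   9]
263 226 [0.4865 0.1521 0.0413] [153  13   9]
263 228 [0.4848 0.1518 0.0402] [153  13  10]
263 230 [0.4842 0.1517 0.0413] [153  13   9]
263 232 [0.4829 0.1515 0.0411] [157  10   6]
263 234 [0.4847 0.152  0.0473] [64 70 70]
263 236 [0.4849 0.1521 0.05  ] [69 69 68]
263 238 [0.485  0.1521 0.0524] [69 68 66]
263 240 [0.4844 0.1521 0.0535] [67 68 66]
263 242 [0.4847 0.1522 0.0562] [67 67 66]
```

Call:
servo_tool(rows="1 0.1 0 0 0 0 0;1 0.1 0 0 0 0 0;1 0.1 0 0 0 0 0;1 0.1 0 0 0 0 0;1 0.1 0 0 0 0 0;1 0 0 0 0 0 0;1 0 0 0 0 0 0;1 0 0 0 0 0 0;1 0 0 0 0 0 0;1 0 0 0 0 0 0")

```text
clock: 8.5
eef_pos: [0.4735, 0.1556, 0.0298]
eef_rot: [2.15, 0.152, -2.146]
contact_force: [-16.0, -4.8, 69.8]
grip_width: 0.002
```

```bash
python3 - <<'E'
from h import *
plan([.4732,.1555,.0265],np.radians(8.1))
tip('w7.png')
E
```

```text
t 8.5 pos [0.4735 0.1556 0.0298] F [-16.   -4.8  69.8] q [-0.32  0.63 -0.15  2.06  0.2   0.46 -2.06] grip 0.0
R [[0.002, 0.141, -0.99], [0.0, -0.99, -0.141], [-1.0, 0.0, -0.002]]
turn deg(tool) [-0.01 -0.09 -0.01] shift cm now-axes [0.33 0.01 0.03] shift after turn [0.33 0.01 0.03]
247 224 [0.4876 0.1608 0.0406] [148  10   3]
247 226 [0.4863 0.1606 0.0405] [151  12   7]
247 228 [0.4853 0.1605 0.0408] [151  14   8]
247 230 [0.4837 0.1603 0.0399] [151  12   6]
247 232 [0.4829 0.1602 0.0406] [154   8   2]
247 234 [0.4836 0.1602 0.0443] [64 70 68]
247 236 [0.4832 0.1601 0.0458] [67 67 66]
247 238 [0.4843 0.1601 0.0504] [68 68 67]
247 240 [0.4835 0.16   0.051 ] [67 68 66]
247 242 [0.4835 0.16   0.0531] [68 67 66]
263 224 [0.4886 0.1525 0.0404] [147  12   7]
263 226 [0.4875 0.1523 0.0405] [150  10   5]
263 228 [0.4864 0.1522 0.0406] [149  11   5]
263 230 [0.4854 0.152  0.0408] [150  12   5]
263 232 [0.484  0.1518 0.0403] [155  10   5]
263 234 [0.4848 0.152  0.0445] [66 73 72]
263 236 [0.4847 0.1521 0.0466] [68 68 67]
263 238 [0.485  0.1522 0.0494] [68 68 66]
263 240 [0.4846 0.1522 0.0509] [67 67 66]
263 242 [0.4847 0.1522 0.0532] [68 69 68]
```

View pics/c_w7.png

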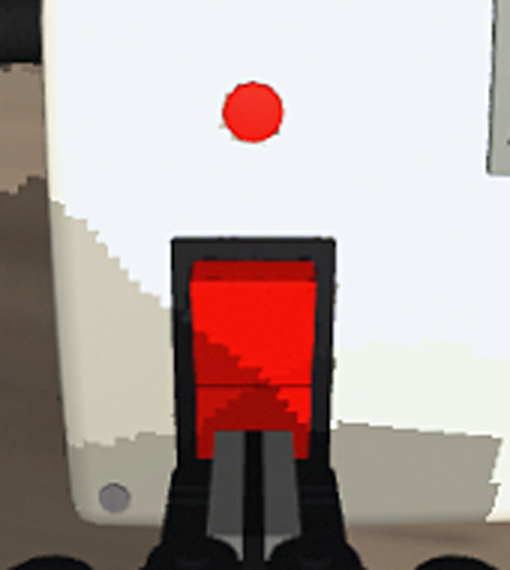

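The switch is on: the rear half is raised with its end face visible at crop (253,270), and the force reads 70 N. Bottom contact came at TCP z of about 0.030–0.031. I'll back off and go to b, pressing more gently.

Call:
servo_tool(rows="1 -1 0 0 0 0 0;1 -2 0 0 0 0 0;1 -1 2 0 0 0 0;1 0 3.5 0 0 0 0;1 0 3.5 0 0 0 0;1 0 2.5 0 0 0 0;1 0 1.2 0 0 0 0;1 0 0 0 0 0 0;1 0 0 0 0 0 0;1 0 0 0 0 0 0")

```text
clock: 9.55
eef_pos: [0.491, 0.0312, 0.0674]
eef_rot: [2.148, 0.154, -2.147]
contact_force: [0.3, -0.3, -0.1]
grip_width: -0.001
```

```bash
python3 - <<'E'
from h import *
plan([.4912,.0298,.036],np.radians(8.1))
im=save('wrist','w8.png')
E
```

```text
t 9.55 pos [0.491  0.0312 0.0674] F [ 0.3 -0.3 -0.1] q [-0.04  0.56 -0.19  2.06  0.19  0.54 -1.8 ] grip -0.0
R [[0.0, 0.142, -0.99], [0.001, -0.99, -0.142], [-1.0, -0.001, -0.0]]
turn deg(tool) [ 0.09 -0.01  0.03] shift cm now-axes [ 3.14  0.14 -0.  ] shift after turn [ 3.14  0.14 -0.  ]
```

View pics/w8.png

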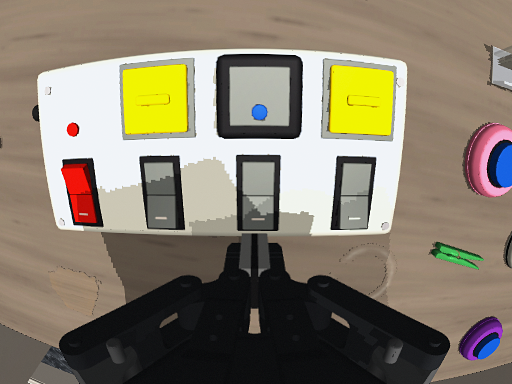

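The red rocker is tipped at (78,180), the receiver is at (259,97), and switch b at (258,195) is directly ahead of the fingers. Switches a and c are off. Pressing b.

Call:
servo_tool(rows="1 1 0.1 0 0 0 0;1 1 0 0 0 0 0;1 0.8 0 0 0 0 0;1 0.3 0 0 0 0 0;1 0.1 0 0 0 0 0;1 0.1 0 0 0 0 0;1 0.1 0 0 0 0 0;1 0.1 0 0 0 0 0;1 0.1 0 0 0 0 0;1 0.1 0 0 0 0 0")

```text
clock: 10.6
eef_pos: [0.4913, 0.0288, 0.0306]
eef_rot: [2.149, 0.152, -2.148]
contact_force: [-5.1, -0.0, 22.6]
grip_width: 0.005
```

```bash
python3 - <<'E'
from h import *
plan([.4912,.0298,.0305],np.radians(8.1))
im=save('wrist','w9.png')
cv2.imwrite('pics/c_w9.png',cv2.resize(im['color'][90:280,170:340,::-1],None,fx=3,fy=3,interpolation=cv2.INTER_CUBIC))
E
```

```text
t 10.6 pos [0.4913 0.0288 0.0306] F [-5.1 -0.  22.6] q [-0.05  0.63 -0.16  2.07  0.22  0.46 -1.81] grip 0.0
R [[0.0, 0.141, -0.99], [0.0, -0.99, -0.141], [-1.0, 0.0, -0.0]]
turn deg(tool) [-0.01 -0.02 -0.  ] shift cm now-axes [ 0.01 -0.11 -0.  ] shift after turn [ 0.01 -0.11 -0.  ]
```

View pics/c_w9.png

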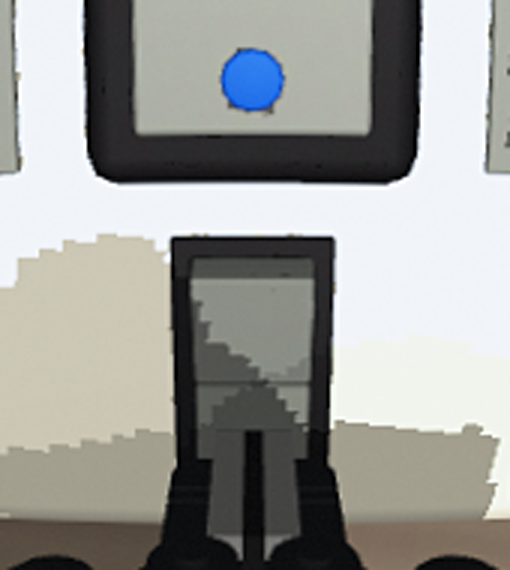

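Switch b is on, with its rear half raised. Now over to the white puck.

Call:
servo_tool(rows="1 -1 0 0 0 0 0;1 -3 0 0 0 0 0;1 -4 1 0 0 0 0;1 -2 3.5 0.6 0 0 0;1 0 4.5 0.8 0 0 0;1 0 4.6 0.8 0 0 0;1 0 4.6 0.8 0 0 0;1 0 4.6 0.8 0 0 0;1 0 4.6 0.8 0 0 0;1 0 4.2 0.8 0 0 0")

```text
clock: 11.65
eef_pos: [0.4818, -0.2941, 0.131]
eef_rot: [2.149, 0.151, -2.148]
contact_force: [-0.1, 0.3, 0.7]
grip_width: 0.001
```

Call:
servo_tool(rows="1 0 0.3 0 0 0 0;1 0 0 0 0 0 0;1 0 0 0 0 0 0;1 0 0 0 0 0 0;1 0 0 0 0 0 0;1 0 0 0 0 0 0;1 0 0 0 0 0 0;1 0 0 0 0 0 0;1 0 0 0 0 0 0;1 0 0 0 0 0 0")

```text
clock: 12.65
eef_pos: [0.4826, -0.2947, 0.1304]
eef_rot: [2.148, 0.152, -2.148]
contact_force: [0.0, 0.3, -0.3]
grip_width: -0.001
```

```bash
python3 - <<'E'
from h import *
plan([.482,-.2956,.05],np.radians(8.1))
im=save('wrist','w10.png')
hsv=cv2.cvtColor(im['color'],cv2.COLOR_RGB2HSV)
m=(abs(hsv[...,0].astype(int)-108)<12)&(hsv[...,1]>150)&(hsv[...,2]>70)
n,l,st,c=cv2.connectedComponentsWithStats(m.astype(np.uint8))
for i in range(1,n):
    if st[i,4]>200: print(c[i].round(1),st[i],fish(im,*c[i],.03).round(4))
save('side','s10.png')
E
```

```text
t 12.65 pos [ 0.4826 -0.2947  0.1304] F [ 0.   0.3 -0.3] q [ 0.58  0.55 -0.19  1.83  0.14  0.77 -1.11] grip -0.0
R [[-0.0, 0.141, -0.99], [0.0, -0.99, -0.141], [-1.0, -0.0, 0.0]]
turn deg(tool) [-0.01  0.    0.  ] shift cm now-axes [8.04 0.08 0.07] shift after turn [8.04 0.08 0.07]
[145.8  84.6] [ 125   63   43   44 1486] [ 0.5626 -0.1885  0.03  ]
[255.6 186.3] [ 234  165   44   44 1499] [ 0.4839 -0.2963  0.03  ]
[366.  238.2] [ 348  220   37   37 1065] [ 0.4459 -0.4136  0.03  ]
```

View pics/w10.png

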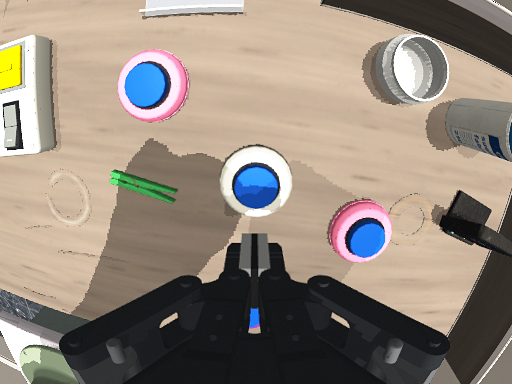

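View pics/s10.png

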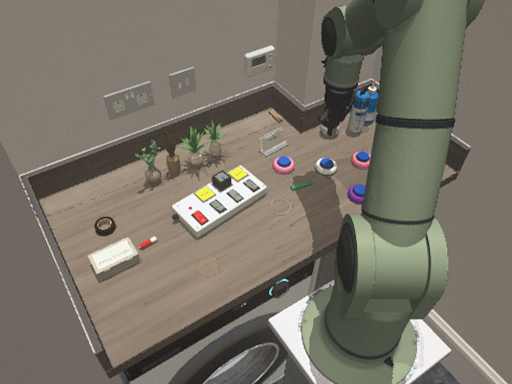

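The white puck's blue key at (255,186), (0.484,−0.296) in world, sits under the closed fingertips. Switch poses are unchanged and the nearest neighbours are 12 cm away. Descending.

Call:
servo_tool(rows="1 1.5 0.1 0 0 0 0;1 2 0 0 0 0 0;1 2.5 0 0 0 0 0;1 2 0 0 0 0 0;1 1.2 0 0 0 0 0;1 0.6 0 0 0 0 0;1 0.2 0 0 0 0 0;1 0 0 0 0 0 0;1 0 0 0 0 0 0;1 0 0 0 0 0 0")

```text
clock: 13.75
eef_pos: [0.4831, -0.2959, 0.0311]
eef_rot: [2.149, 0.151, -2.147]
contact_force: [0.5, -0.4, -0.6]
grip_width: 0.002
```

```bash
python3 - <<'E'
from h import *
plan([.483,-.296,.014],np.radians(8.1))
im=save('wrist','w11.png')
cv2.imwrite('pics/c_w11.png',cv2.resize(im['color'][90:280,170:340,::-1],None,fx=3,fy=3,interpolation=cv2.INTER_CUBIC))
E
```

```text
t 13.75 pos [ 0.4831 -0.2959  0.0311] F [ 0.5 -0.4 -0.6] q [ 0.56  0.7  -0.16  1.88  0.19  0.58 -1.15] grip 0.0
R [[0.001, 0.141, -0.99], [-0.0, -0.99, -0.141], [-1.0, 0.001, -0.001]]
turn deg(tool) [-0.01 -0.05 -0.03] shift cm now-axes [1.71 0.01 0.01] shift after turn [1.71 0.01 0.01]
```

View pics/c_w11.png

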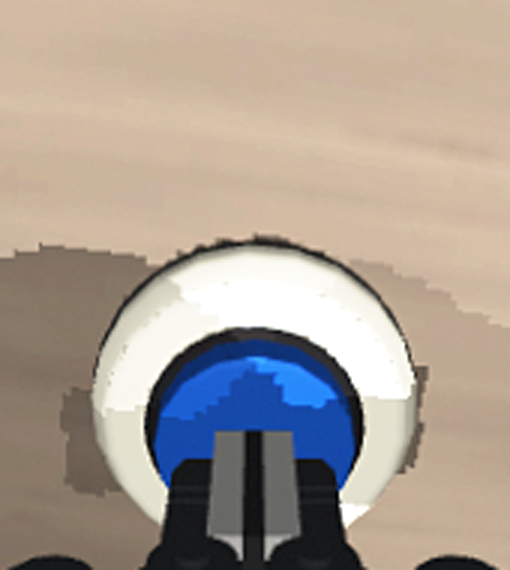

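The fingertips are centred over the blue key of the white puck. Lowering slowly.

Call:
servo_tool(rows="1 0.3 0 0 0 0 0;1 0.3 0 0 0 0 0;1 0.2 0 0 0 0 0;1 0.2 0 0 0 0 0;1 0.2 0 0 0 0 0;1 0.2 0 0 0 0 0;1 0.1 0 0 0 0 0;1 0.1 0 0 0 0 0;1 0.1 0 0 0 0 0;1 0 0 0 0 0 0")

```text
clock: 14.8
eef_pos: [0.4827, -0.2956, 0.0134]
eef_rot: [2.148, 0.152, -2.148]
contact_force: [-1.8, 1.3, 5.8]
grip_width: -0.0
```

```bash
python3 - <<'E'
from h import *
plan([.483,-.296,.013],np.radians(8.1))
tip('w12.png')
E
```

```text
t 14.8 pos [ 0.4827 -0.2956  0.0134] F [-1.8  1.3  5.8] q [ 0.55  0.73 -0.15  1.88  0.19  0.54 -1.16] grip -0.0
R [[-0.0, 0.141, -0.99], [0.0, -0.99, -0.141], [-1.0, -0.0, 0.0]]
turn deg(tool) [-0.01  0.01  0.  ] shift cm now-axes [ 0.04  0.04 -0.02] shift after turn [ 0.04  0.04 -0.02]
247 224 [ 0.4968 -0.2905  0.0243] [ 22  73 170]
247 226 [ 0.4953 -0.2906  0.0235] [ 22  72 169]
247 228 [ 0.4938 -0.2908  0.0229] [ 21  72 169]
247 230 [ 0.4928 -0.291   0.0231] [ 20  73 169]
247 232 [ 0.4916 -0.2911  0.0231] [ 18  72 173]
247 234 [ 0.4927 -0.2911  0.0277] [108 106  99]
247 236 [ 0.4931 -0.2911  0.0308] [104 104 103]
247 238 [ 0.4928 -0.2912  0.0325] [104 103 102]
247 240 [ 0.4935 -0.2912  0.036 ] [104 104 102]
247 242 [ 0.4931 -0.2912  0.0373] [105 105 103]
263 224 [ 0.4974 -0.2988  0.023 ] [ 23  73 170]
263 226 [ 0.4961 -0.299   0.0228] [ 21  72 168]
263 228 [ 0.4952 -0.2992  0.0233] [ 25  74 169]
263 230 [ 0.4939 -0.2994  0.0229] [ 21  72 169]
263 232 [ 0.4931 -0.2995  0.0238] [ 17  71 172]
263 234 [ 0.4943 -0.2992  0.0287] [108 106  99]
263 236 [ 0.4942 -0.2991  0.0307] [105 105 103]
263 238 [ 0.4936 -0.2992  0.0318] [104 104 103]
263 240 [ 0.4942 -0.299   0.0353] [104 105 103]
263 242 [ 0.4941 -0.299   0.0372] [105 104 103]
```

View pics/c_w12.png

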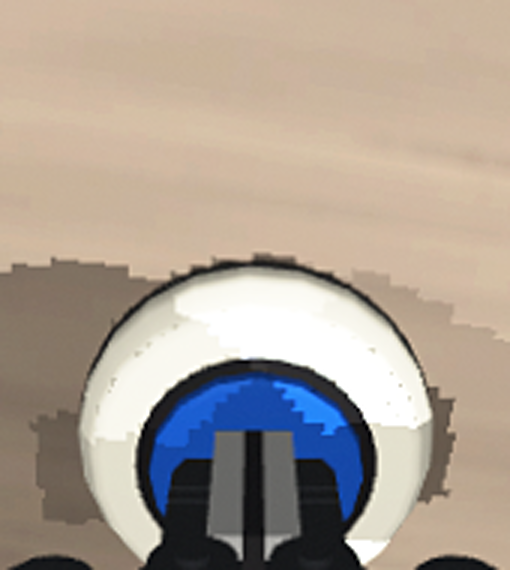

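The key top now measures about 23 mm high, so it is roughly 6.5 mm down at about 6 N. I'll press 1 mm more for margin, then check everything.

Call:
servo_tool(rows="1 0.1 0 0 0 0 0;1 0 0 0 0 0 0;1 0 0 0 0 0 0;1 0 0 0 0 0 0;1 0 0 0 0 0 0;1 0 0 0 0 0 0;1 0 0 0 0 0 0;1 0 0 0 0 0 0;1 0 0 0 0 0 0;1 0 0 0 0 0 0")

```text
clock: 15.85
eef_pos: [0.4828, -0.2956, 0.0128]
eef_rot: [2.148, 0.152, -2.148]
contact_force: [-3.5, 1.4, 11.3]
grip_width: 0.002
```

```bash
python3 - <<'E'
from h import *
plan([.483,-.296,.0125],np.radians(8.1))
im=save('side','s13.png')
cv2.imwrite('pics/c_s13.png',cv2.resize(im['color'][120:250,160:390,::-1],None,fx=3.4,fy=3.4,interpolation=cv2.INTER_CUBIC))
E
```

```text
t 15.85 pos [ 0.4828 -0.2956  0.0128] F [-3.5  1.4 11.3] q [ 0.55  0.73 -0.15  1.88  0.19  0.54 -1.16] grip 0.0
R [[0.0, 0.141, -0.99], [-0.0, -0.99, -0.141], [-1.0, 0.0, -0.0]]
turn deg(tool) [-0.01 -0.   -0.01] shift cm now-axes [ 0.03  0.04 -0.02] shift after turn [ 0.03  0.04 -0.02]
```

View pics/c_s13.png

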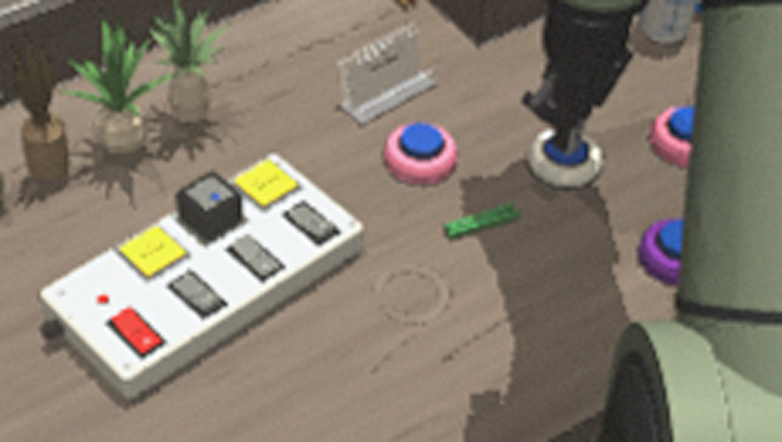

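The fingers hold the key at 11 N, and the puck and peg haven't moved. I'll check that b stayed on after I let go, by comparing the rockers before and after.

```bash
python3 - <<'E'
from h import *
a=ld('side0.png'); b=ld('s13.png')
d=np.abs(a['color'].astype(int)-b['color']).sum(2)
for n,(u,v) in dict(main=(199,217),a=(217,206),b=(234,195),c=(251,185)).items(): print(n,d[v-10:v+11,u-9:u+10].mean().round(1),d[v-10:v+11,u-9:u+10].max())
A=a['color'][170:240,180:270,::-1]; B=b['color'][170:240,180:270,::-1]
cv2.imwrite('pics/cmp.png',np.hstack([cv2.resize(x,None,fx=4.4,fy=6,interpolation=cv2.INTER_NEAREST) for x in (A,B)]))
E
```

```text
main 24.9 231
a 14.8 35
b 28.8 231
c 14.3 34
```

View pics/cmp.png

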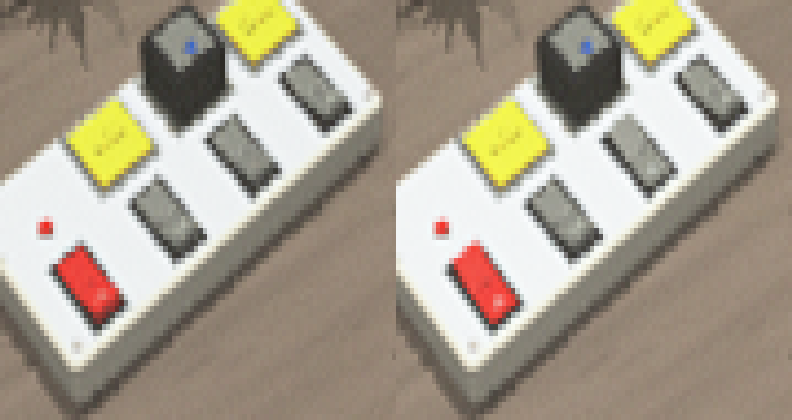

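Only the main switch and b have changed; both are tipped to the on position. Switches a and c show only image noise. Handing in.

```bash
python3 - <<'E'
from h import *
print(r.close_job()); 
E
```

```text
the job is handed in; nothing more can be done
None
```

I switched on the red main switch, then grey switch b, whose middle socket holds the receiver. I then pressed the blue key of the white wireless button, and handed the job in at about 16 s of the 40 s with the key still held.

**Last checks:**
- **Switches:** comparing pictures from before and after, only the main switch and b changed, and both are tipped on. Switches a and c are unchanged.
- **Key:** I measured it about 6.5 mm down, then pressed a little further, to 11 N vertical force.
- **Surroundings:** the button and the green peg stood where they started. I made no final position check of the dosing cup, tin or battery, but the arm never went near them.

**What disagreed:**
- **Fingertip position:** the depth pictures put the closed fingertips about 10–14 mm behind the TCP, not 11 mm ahead as stated. I worked from the measurement, and my first tries at the main switch stopped short in the air.
- **Main switch force:** because of that, the main switch took a brief 70 N push, still under the 120 N wrist limit. I pressed b more gently, at 23 N.

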